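# Raise the phone stand over the jigsaw and hold it at full height

## Robot

A 6-joint arm with a two-finger parallel gripper is mounted at the origin on the work surface. World frame = base frame: x ahead of the robot, y to its left, z up, the work surface at z = 0. Lengths are in m, angles in degrees, forces in N, time in s.
With the tool pointing down it reaches from about 0.4 to 0.825 m from the base axis. Payload 7 kg.
Tool frame: the origin (TCP) lies on the centre line of the jaws, within the pads' length; the fingertips stand 19 mm ahead of it and the grasp point (between the pads) is the TCP (r.tip_extent is the distance from the TCP to the fingertips, in m); z points along the fingers, y is the line along which they close (so a half turn about z gives the same grasp; the last joint's range is limited). The gripper opens to 88 mm and grips with 3 to 60 N. Pads are 19 mm wide; open, the fingers measure 130 mm over their backs; the gripper's body (78 mm by 193 mm) begins 47 mm behind the grasp point.
Start: joints at [-48.581, 20.546, 0.682, 0, -70.136, -16.507], TCP at [0.284, -0.612, 0.246] pointing down, gripper open.
Joint ranges: [-176.03, 176.03], [-82.01, 121.73], [-58.28, 71.71], [-173.87, 95.51], [-174.79, -0.11], [-173.66, 173.66]. Speed limits (degrees/s): [136.94, 136.94, 172.46, 180, 180, 180].

## Interface

Orientations are given as [roll, pitch, yaw] about the fixed x, y, z axes, in that order (R = Rz(yaw) Ry(pitch) Rx(roll)).
In Python, from plant import r gives the robot as it stands. The module is installed in compiled form; this text tells all that it offers.
- The arm moves only by the tool jog_arm, never from a script. Its argument "deltas" is a list that holds one entry, the list of rows, each a list of 5 numbers: the opening, from -1 (shut) to 1 (fully open), then the shift along the world's x, y, z in cm, then the turn about the world's z in rad. In form: [[[claw, dx, dy, dz, turn], ...]]. A call has 1 to 8 rows; each row shifts and turns the commanded pose from where the row before left it; what a row does not reach is not made up. A row lasts 1/8 s, in which the tool goes at most 62.5 mm and 10.7 degrees, less where a joint would pass 70% of its speed; a pose out of reach is approached as far as the arm can. A call with a gripper value outside its range is refused whole. The fingers move at their own pace and stop on an object; "force" is the grip in N (left out, the last holds). Time passes only in rows, so rows that do not move let the fingers close. It gives the time, the measured TCP pose, the force, the opening and the grip force at its end, in the units of the state.
- r.get_state(): the state, without advancing time (a new reading comes with each control period).
- r.capture(name): name is "scene" or "top"; returns the picture (420x560x3 uint8, blue, green, red); there is no depth.
- r.camera_info(name): a dict with "fx", "fy", "cx", "cy" (pixels), "view" (4x4, takes a point from world to camera coordinates). Camera axes: x right, y up, looking along -z (the intrinsics and any distortion apply to the point x, -y, -z); pixel columns grow to the right and rows downward; lengths in m; the calibration is good to about 2 mm. A picture is of the moment at which its call begins. camera_info takes no time and is no camera call.
- r.close_job(): hands the job in; it is judged then, once.
The state is a dict: "time_s": time; "joints": joint angles; "qd": joint speeds; "joint_torque": joint torques, N m; "tcp_pos": TCP position; "eef_rot": TCP orientation; "contact_force": force on the tool from outside, world axes, zero at the start; "moment": the same for the moment, N m; "gripper_width": finger opening in m; "gripper_force": force on a finger pad.
Only numpy, scipy, OpenCV 4.12 (cv2) and the standard library are available. Lean on these libraries where they do the work, as an engineer would, in place of code of your own. Each camera call takes 0.05 s, during which the arm holds its last target. There are 200 camera calls.

## Task

I want to photograph the jigsaw from above: draw the transport bolt on the foot of the phone stand fully back to its end stop, then squeeze the release button in the stand's head and, keeping it squeezed, pull the head straight up past the first stop to the second, topmost one. The stand does not lock up there by itself, so finish while still holding the head up against that stop with the button squeezed in, ready for me to tighten the clamp ring. Do not touch the phone, and leave the other things on the table where they are.

Things in the scene. Friction and masses are not known exactly. Their poses are not given: they have to be found in the camera images.
- stand: Phone stand, fixed to its spot: steel foot plate 12 mm thick, from x -178 to +70 mm and 70 mm to either side in y; upright tube, 36 mm in diameter, up to 160 mm, with a black clamp ring (47 mm in diameter, 136 to 162 mm high). Origin on the table under the tube's axis, z up. The transport bolt lies on the plate's -x side (about towards the robot); the boom with the phone reaches to +y.
- bolt_grip (a point): Middle of the transport bolt's upright black knob, moving with it: 72 mm above the table and, at bolt 0, 100 mm from the tube's axis towards the stand's -x. The knob is 28 mm long (stand's x) and 14 mm thick (y), top at 87 mm; the steel carriage below it is 20 mm thick in y, top at 54 mm. In line with the bolt, guide blocks 50 mm high stand at x -51 and -161 mm.
- bolt (a joint): Travel of the transport bolt (m): 0 is home in the tube (it starts within 6 mm of that), 0.035 is its end stop, drawn away from the tube along the stand's -x. It slides against about 2 N and stays where it is left. Until drawn some 15 mm it locks the column down.
- head_grip (a point): Middle of the black head block, on the tube's axis, 198 mm above the table with the column down (top 224 mm, underside 172 mm); rises with the column. The block is 34 mm along the stand's x, 30 mm along y. The boom, an 11 mm bar at 184 mm, leaves it on the +y side. Its x faces are clear for the fingers from above: one pad on the flat -x face, the other on the button in the +x face.
- button_face (a point): The middle of the outer face of the grey release button, which stands 9 mm proud of the head's +x face at the height of head_grip: 20 mm wide (stand's y), 30 mm high. Over head and button the width is 43 mm, 36 mm with the button squeezed fully in.
- button_slide (a joint): Travel of the release button (m): 0 out, 0.007 fully in, pressed towards the stand's -x against a spring (1.8 N at first, 6 N fully in). In by more than 4 mm it draws the catch pin out of its hole in the tube; let go, the pin springs out again and catches in the next hole.
- column_slide (a joint): Rise of column, head, boom and phone (m): 0 down, caught there by the pin; 0.05 first stop, a hole where the pin catches if the button is let go (squeezed, it runs past); 0.10 second stop, the solid end of travel. Nothing locks there: let go, it sinks to the first stop. All that rises weighs about 0.5 kg; friction 1.5 N.
- phone: The phone, a black slab 148 (stand's x) x 72 x 9 mm lying level in its clamp at the end of the boom, its middle 214 mm from the tube's axis towards the stand's +y, its upper face 189 mm above the table with the column down. Origin: the clamp's stiff tilt joint on the boom, 158 mm from the tube's axis, 184 mm high. Not to be touched.
- candle_jar: Bystander: a terracotta candle jar with a wooden cap, 72 mm in diameter, 75 mm high, right of the stand. Origin under its middle.
- piece_bowl: Bystander: a white china bowl of puzzle pieces, 116 mm across, 45 mm high, behind the stand. Origin under its middle.
- glasses_case: Bystander: a blue glasses case, 160 x 62 x 42 mm, lying on the left. Origin under its middle.
- mug: Bystander: a white mug, 80 mm across, 92 mm high, to the robot's right. Origin under its middle.
- tumbler: Bystander: a drinking glass, 72 mm across, 100 mm high, on the right. Origin under its middle.
- button: The grey release button itself, which one finger presses (its origin is not on it but under the tube's axis, in the table plane while the column is down; use button_face).

How it is judged:
By the outcome, as a careful person would: the job done as asked, in the order asked, and still so for the second after the job is handed in, while the arm keeps its last pose, push and grip.
It also fails if it takes over 43 s, if anything falls off the work surface, if the arm or the gripper's body presses on something with over 40 N, if the wrist force passes 120 N, or if a joint passes its speed limit or range.

## Working session

There is one attempt and no reset: what is moved stays moved. The work goes in short steps, Python scripts to look and compute and a tool call to move; the robot and the scene stay as the last step left them, time stands still between calls to the robot, and variables do not carry over. Pictures are saved under pics/ and viewed, at most 10 in all, crops included, and the job is handed in when it is done.

Besides the shell and the picture viewer there is one more tool, called by a JSON object that holds its "fn" and its "kwargs". jog_arm: Moves the arm, as the interface text tells. Its arguments: {"type":"object","properties":{"deltas":{"type":"array"},"force":{"type":"number"}},"required":["deltas"]}

```bash
mkdir -p pics
python3 - <<'E'
from plant import r
import cv2,numpy as np
for n in("scene","top"):
    im=r.capture(n);cv2.imwrite(f"pics/{n}0.png",im)
    c=r.camera_info(n);print(n,{k:(np.round(v,4).tolist() if k=="view" else v) for k,v in c.items()})
s=r.get_state();print(s)
E
```

```text
scene {'fx': 424.6374916243451, 'fy': 424.6374916243451, 'cx': 277.19557378359127, 'cy': 204.84989766943585, 'view': [[0.3938, 0.9192, 0.0024, -0.1808], [-0.5394, 0.2289, 0.8103, 0.2293], [0.7443, -0.3204, 0.586, -1.7977], [0.0, 0.0, 0.0, 1.0]]}
top {'fx': 498.11196287702603, 'fy': 498.11196287702603, 'cx': 275.67020174624963, 'cy': 209.30780285462413, 'view': [[-0.0298, -0.9996, -0.0035, -0.0495], [0.9983, -0.0299, 0.0493, -0.586], [-0.0494, -0.002, 0.9988, -1.6376], [0.0, 0.0, 0.0, 1.0]]}
{'time_s': 0.1, 'joints': array([-4.85797181e+01,  2.05880443e+01,  6.40054095e-01, -1.80177384e-02,
       -7.01356616e+01, -1.65059125e+01]), 'qd': array([-5.69226435e-05, -1.06106923e-01,  7.94515079e-02,  3.01752381e-02,
        2.78175283e-02,  1.02706202e-01]), 'joint_torque': array([-2.49794302e-04, -5.84162557e+01,  2.93753314e+01,  7.01566994e+00,
        1.01582502e-02, -8.87229277e-06]), 'tcp_pos': array([ 0.28415546, -0.61183385,  0.24471525]), 'eef_rot': array([ 1.79914983e+02, -7.52815049e-03, -1.55091760e+02]), 'contact_force': array([-0.59945317,  0.31374894,  0.52986827]), 'moment': array([-0.00225577, -0.01294792, -0.03012996]), 'gripper_force': 0.0, 'gripper_width': 0.08724404312695822}
```

View pics/scene0.png

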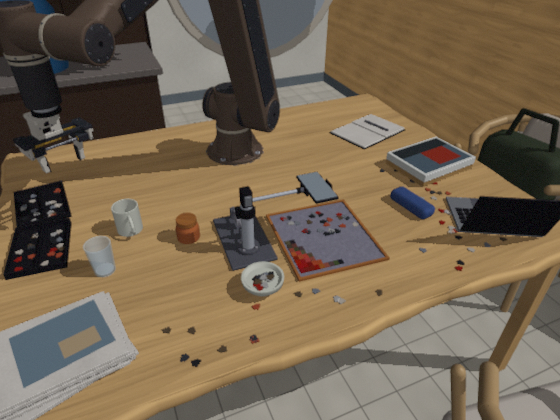

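View pics/top0.png

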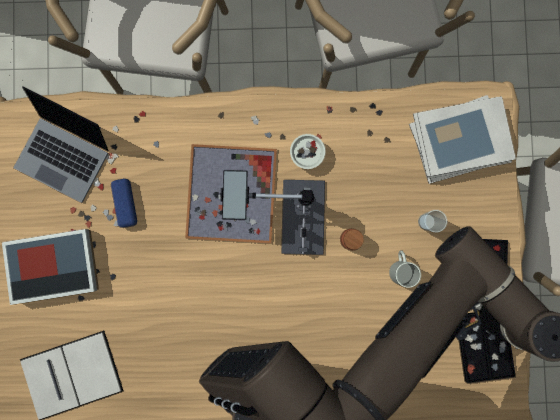

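The scene view shows the head at about (246,197) and the foot plate around (243,237). In the top view the head is at about (307,197), the plate spans (281–326, 180–255) and the phone is at (235,195). I'll enlarge both.

Run:
```python
import cv2,numpy as np
a=cv2.imread("pics/top0.png")[170:265,265:345];b=cv2.imread("pics/scene0.png")[175:275,205:285]
a=cv2.resize(a,None,fx=5,fy=5,interpolation=2);b=cv2.resize(b,None,fx=5,fy=5,interpolation=2)
h=max(a.shape[0],b.shape[0]);a=cv2.copyMakeBorder(a,0,h-a.shape[0],0,0,0)
cv2.imwrite("pics/c.png",np.hstack([a,b]))
```

```text
(no output)
```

View pics/c.png

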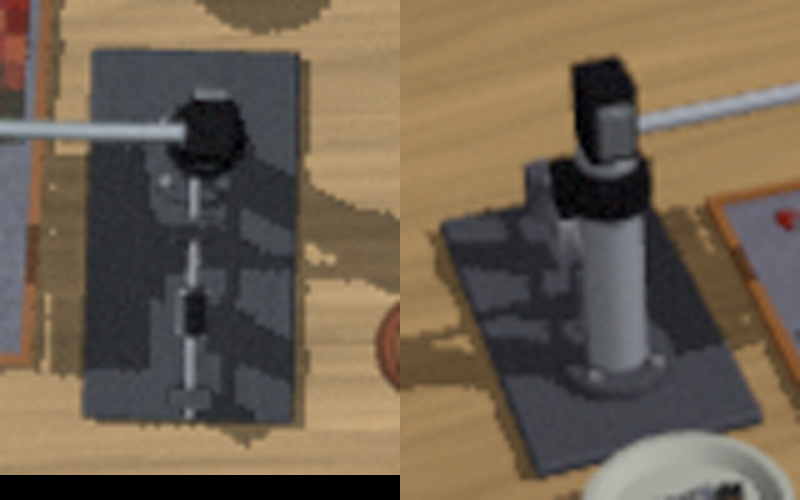

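The crop shows the plate corners, the button as a grey bar on the head's upper (+x) side at top-crop (211,94), and the knob at (194,312). In the scene crop the button face is at (615,133) and the knob top at about (540,165). I'll now cast rays from these.

```bash
cat > h.py <<'E'
import numpy as np
from plant import r
def ray(n,u,v):
    c=r.camera_info(n);V=c["view"];d=np.array([(u-c["cx"])/c["fx"],-(v-c["cy"])/c["fy"],-1.])
    R=V[:3,:3];return -R.T@V[:3,3],R.T@d
def plane(n,u,v,z):
    o,d=ray(n,u,v);return o+d*(z-o[2])/d[2]
def tri(a,b):
    o,d=ray("top",*a);p,e=ray("scene",*b)
    s=np.linalg.lstsq(np.c_[d,-e],p-o,rcond=None)[0]
    A=o+d*s[0];B=p+e*s[1];return (A+B)/2,np.linalg.norm(A-B)*1e3
def crop_t(x,y):return 265+(x+.5)/5-.5,170+(y+.5)/5-.5
def crop_s(x,y):return 205+(x-400+.5)/5-.5,175+(y+.5)/5-.5
E
python3 - <<'E'
from h import *
import cv2
np.set_printoptions(precision=4,suppress=True)
im=cv2.imread("pics/top0.png");hsv=cv2.cvtColor(im,cv2.COLOR_BGR2HSV)
m=((hsv[...,1]<75)&(hsv[...,2]<115)).astype(np.uint8)
k=np.zeros_like(m);k[172:262,278:332]=1;m&=k
m=cv2.morphologyEx(m,cv2.MORPH_OPEN,np.ones((5,5)))
c=max(cv2.findContours(m,0,2)[0],key=cv2.contourArea)
hull=cv2.convexHull(c)[:,0].astype(float)
P=np.array([plane("top",*p,.012)[:2] for p in hull])
rc=cv2.minAreaRect((P*1e3).astype(np.float32));print("plate rect mm",rc,cv2.boundingRect(c))
C=[plane("top",*crop_t(*p),.012)[:2] for p in[(92,50),(299,53),(295,424),(84,415)]]
C=np.array(C);print(C)
ux=(C[0]+C[1]-C[2]-C[3])/2;print("len",np.linalg.norm(ux),"w",np.linalg.norm(C[0]-C[1]),np.linalg.norm(C[2]-C[3]))
yaw=np.degrees(np.arctan2(ux[1],ux[0]));ux/=np.linalg.norm(ux);print("yaw",yaw,"origin",C.mean(0)+.054*ux)
S=[plane("scene",*crop_s(*p),.012)[:2] for p in[(442,225),(540,473),(762,420)]];print("scene corners",np.array(S))
print("button top edge",tri(crop_t(211,94),crop_s(613,107)))
print("knob top",tri(crop_t(194,312),crop_s(540,163)), plane("top",*crop_t(194,312),.085))
# knob dark, ring/head dark blobs
for nm,(y0,y1,x0,x1),z in(("head",(186,207,296,316),.16),("knob",(226,240,299,308),.087)):
    s=(hsv[y0:y1,x0:x1,2]<32);ys,xs=np.nonzero(s);print(nm,len(xs),xs.min()+x0,xs.max()+x0,ys.min()+y0,ys.max()+y0,plane("top",(xs.min()+xs.max())/2+x0,(ys.min()+ys.max())/2+y0,z))
o=C.mean(0)+.054*ux
for z in(.15,.224):
    pass
print("boom axis y line:",plane("top",*crop_t(5,128),.184),plane("top",*crop_t(180,131),.184))
E
```

```text
plate rect mm ((556.7041015625, -156.784912109375), (139.46763610839844, 245.8786163330078), 88.01992797851562) (282, 180, 43, 75)
[[ 0.6826 -0.0943]
 [ 0.6765 -0.232 ]
 [ 0.4304 -0.2209]
 [ 0.4405 -0.0816]]
len 0.24437800549252162 w 0.1378554370730887 0.1396008475559579
yaw -2.796006920942427 origin [ 0.6115 -0.1598]
scene corners [[ 0.4392 -0.2206]
 [ 0.6831 -0.2339]
 [ 0.6922 -0.1005]]
button top edge (array([ 0.6323, -0.1615,  0.2132]), np.float64(2.9763789922424913))
knob top (array([ 0.5036, -0.1607,  0.0887]), np.float64(17.049563629973985)) [ 0.5062 -0.1527  0.085 ]
head 159 299 313 190 205 [ 0.61   -0.1601  0.16  ]
knob 18 303 305 229 236 [ 0.5046 -0.1545  0.087 ]
boom axis y line: [ 0.6188 -0.0386  0.184 ] [ 0.6139 -0.1427  0.184 ]
```

{"fn": "jog_arm", "kwargs": {"deltas": [[[1,1.8,3.8,0,-0.04],[1,1.8,3.8,0,-0.04],[1,1.8,3.8,0,-0.04],[1,1.8,3.8,0,-0.04],[1,1.8,3.8,0,-0.04],[1,1.8,3.8,0,-0.04],[1,1.8,3.8,0,-0.04],[1,1.8,3.8,0,-0.04]]], "force": 30}}

```text
time_s: 1.1
tcp_pos: [0.4285, -0.3068, 0.2454]
eef_rot: [180.0, -0.0, -173.5]
contact_force: [0.7, -0.2, 0.3]
gripper_width: 0.0877
gripper_force: 0.0
```

Run:
```python
from h import *
import cv2
c=r.camera_info("scene")
def pr(p):
    q=c["view"]@np.r_[p,1];u=c["cx"]+c["fx"]*q[0]/-q[2],c["cy"]-c["fy"]*q[1]/-q[2]
    return np.round(u,1),np.round([(u[0]-205)*5+402,(u[1]-175)*5+2])
for n,p in dict(knobtop=(.506,-.154,.087),knobbot=(.506,-.154,.055),headtop=(.611,-.16,.224),btn=(.637,-.161,.198),plateNearR=(.430,-.221,.012)).items():print(n,pr(p))
print(r.get_state()["tcp_pos"],r.get_state()["eef_rot"])
```

```text
knobtop (array([237.7, 207.5]), array([565., 165.]))
knobbot (array([238.2, 215.7]), array([568., 206.]))
headtop (array([245.5, 188.5]), array([604.,  70.]))
btn (array([248.7, 201.4]), array([621., 134.]))
plateNearR (array([212.1, 218. ]), array([437., 217.]))
[ 0.4285397  -0.30680685  0.24535236] [ 1.79985239e+02 -1.52320401e-02 -1.73500751e+02]
```

{"fn": "jog_arm", "kwargs": {"deltas": [[[1,1.9,3.8,0,-0.04],[1,1.9,3.8,0,-0.04],[1,1.9,3.8,0,-0.04],[1,1.9,3.9,0,-0.04],[1,0.1,0,0,0],[1,0,0,-4.5,0],[1,0,0,-4.5,0],[1,0,0,0,0]]]}}

```text
time_s: 2.1
tcp_pos: [0.5026, -0.1556, 0.1527]
eef_rot: [-180.0, -0.4, 177.4]
contact_force: [-0.0, -0.7, -0.2]
gripper_width: 0.0875
gripper_force: 0.0
```

Run:
```python
from h import *
import cv2
a=r.capture("scene")[90:270,150:390];b=r.capture("top")[160:265,200:340]
a=cv2.resize(a,(400,300));a=cv2.resize(r.capture("scene")[160:250,190:290],(400,360),interpolation=2)
b=cv2.resize(b,(400,300),interpolation=2);b=cv2.copyMakeBorder(b,0,60,0,0,0)
cv2.imwrite("pics/k1.png",np.hstack([a,b]))
```

```text
(no output)
```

View pics/k1.png

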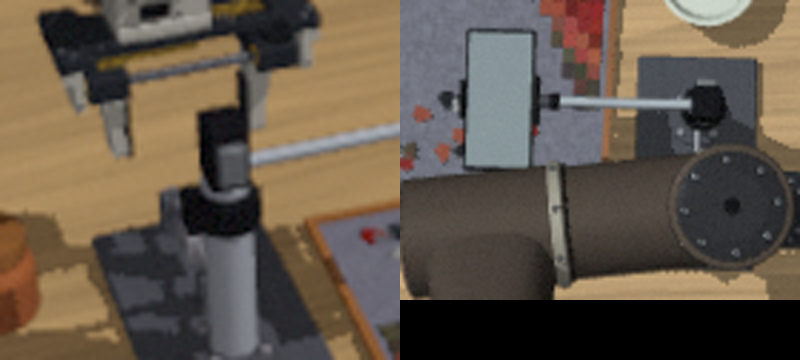

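Scene view: the open jaws are above and behind the head, around the knob line. In the top view the wrist disc is at about (316,232) and the forearm passes in front of the phone. I'll check how high the forearm is before going lower.

Run:
```python
from h import *
import cv2
s=r.get_state();print(s["tcp_pos"],s["eef_rot"],s["joints"])
for z in(.2,.3,.4,.5):print(z,plane("top",316,231.8,z),"forearm front edge near phone",plane("top",200+110*.35,160+175*.35,z))
a=r.capture("scene")[0:260,100:440];cv2.imwrite("pics/k2.png",cv2.resize(a,(680,520)))
```

```text
[ 0.50631285 -0.15567966  0.15731615] [-1.79972306e+02  1.10918754e-01  1.77419627e+02] [ 4.16644346e+00  1.12973239e+01 -2.47065684e+01  5.01718194e-02
 -5.38892210e+01 -9.67763744e+01]
0.2 [ 0.50541507 -0.18372261  0.2       ] forearm front edge near phone [0.54317538 0.04296179 0.2       ]
0.3 [ 0.50522417 -0.17597402  0.3       ] forearm front edge near phone [0.54040575 0.03522959 0.3       ]
0.4 [ 0.50503327 -0.16822544  0.4       ] forearm front edge near phone [0.53763611 0.0274974  0.4       ]
0.5 [ 0.50484236 -0.16047686  0.5       ] forearm front edge near phone [0.53486647 0.0197652  0.5       ]
```

View pics/k2.png

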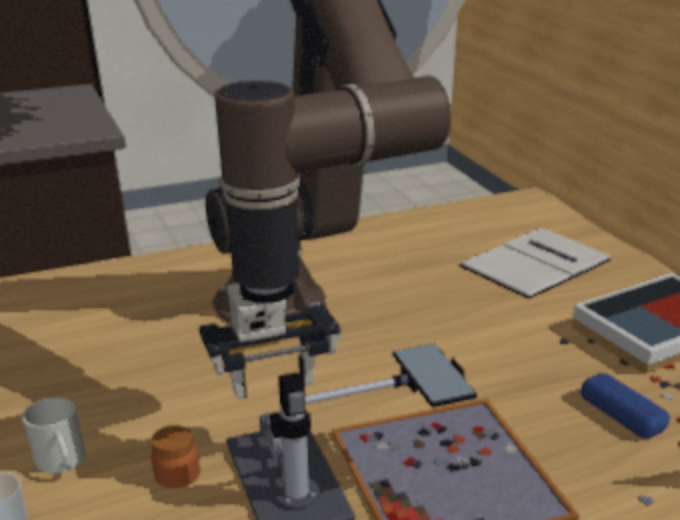

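The forearm is about 0.5 m up, well clear of the phone. Next I'll go down and grip the knob.

{"fn": "jog_arm", "kwargs": {"deltas": [[[0.2,0,0.1,-4,0],[0,0,0,-4,0],[0,0,0,0,0],[0,0,0,0,0],[-1,0,0,0,0],[-1,0,0,0,0],[-1,0,0,0,0],[-1,0,0,0,0]]], "force": 25}}

```text
time_s: 3.3
tcp_pos: [0.5053, -0.1551, 0.0759]
eef_rot: [-179.9, 0.0, 177.4]
contact_force: [0.9, -20.4, -1.6]
gripper_width: 0.0137
gripper_force: 25.0
```

{"fn": "jog_arm", "kwargs": {"deltas": [[[-1,0,-0.1,0,0],[-1,-0.5,0.02,0,0],[-1,-0.5,0.02,0,0],[-1,-0.5,0.03,0,0],[-1,-0.5,0.02,0,0],[-1,-0.5,0.02,0,0],[-1,0,0,0,0],[-1,0,0,0,0]]]}}

```text
time_s: 4.3
tcp_pos: [0.4796, -0.1541, 0.0758]
eef_rot: [-180.0, -0.1, 177.4]
contact_force: [-1.5, -3.5, 8.0]
gripper_width: 0.0139
gripper_force: 25.0
```

{"fn": "jog_arm", "kwargs": {"deltas": [[[-1,-0.2,0.01,0,0],[-1,-0.2,0.01,0,0],[-1,-0.2,0.01,0,0],[-1,0,0,0,0]]]}}

```text
time_s: 4.8
tcp_pos: [0.4761, -0.1538, 0.0759]
eef_rot: [-180.0, 0.2, 177.4]
contact_force: [7.3, -6.5, -1.0]
gripper_width: 0.0138
gripper_force: 25.0
```

{"fn": "jog_arm", "kwargs": {"deltas": [[[-1,-0.2,0.01,0,0],[-1,-0.1,0,0,0],[-1,0,0,0,0],[-1,0,0,0,0]]]}}

```text
time_s: 5.3
tcp_pos: [0.4759, -0.1538, 0.076]
eef_rot: [-180.0, 0.5, 177.5]
contact_force: [16.1, -10.0, -12.8]
gripper_width: 0.0135
gripper_force: 25.0
```

The bolt is at its end stop: the TCP stopped moving and the force rose. I'll release and lift.

{"fn": "jog_arm", "kwargs": {"deltas": [[[0.2,0,0,0,0],[0.2,0,0,0,0],[0.2,0,0,0,0],[0.2,0,0,4,0],[0.2,0,0,5,0],[0.2,0,0,6,0],[0.5,0,0,6,0],[1,0,0,3,0]]]}}

```text
time_s: 6.3
tcp_pos: [0.4716, -0.1536, 0.3191]
eef_rot: [180.0, 0.2, 177.4]
contact_force: [0.4, 0.3, 0.1]
gripper_width: 0.0674
gripper_force: 0.0
```

{"fn": "jog_arm", "kwargs": {"deltas": [[[1,0,0,0,0.17],[1,0,0,0,0.18],[1,0,0,0,0.18],[1,0,0,0,0.18],[1,0,0,0,0.18],[1,0,0,0,0.18],[1,0,0,0,0.18],[1,0,0,0,0.18]]]}}

```text
time_s: 7.3
tcp_pos: [0.4708, -0.1534, 0.3152]
eef_rot: [179.9, 0.0, -100.3]
contact_force: [0.3, 0.0, -0.6]
gripper_width: 0.0877
gripper_force: 0.0
```

Run:
```python
from h import *
import cv2
s=r.get_state();print(s["tcp_pos"],s["eef_rot"],s["joints"])
a=r.capture("scene")[160:280,190:310];b=r.capture("top");cv2.imwrite("pics/t2.png",b);b=b[170:265,265:345]
a=cv2.resize(a,(400,400),interpolation=2);b=cv2.resize(b,(400,475),interpolation=2);a=cv2.copyMakeBorder(a,0,75,0,0,0)
cv2.imwrite("pics/k3.png",np.hstack([a,b]))
```

```text
[ 0.47077567 -0.15342412  0.31522879] [ 1.79947886e+02  1.61305658e-02 -1.00305451e+02] [ 4.71691875e+00  1.02051685e+00 -1.47420426e+01 -3.02167497e-02
 -7.42835948e+01 -1.50141658e+01]
```

View pics/k3.png

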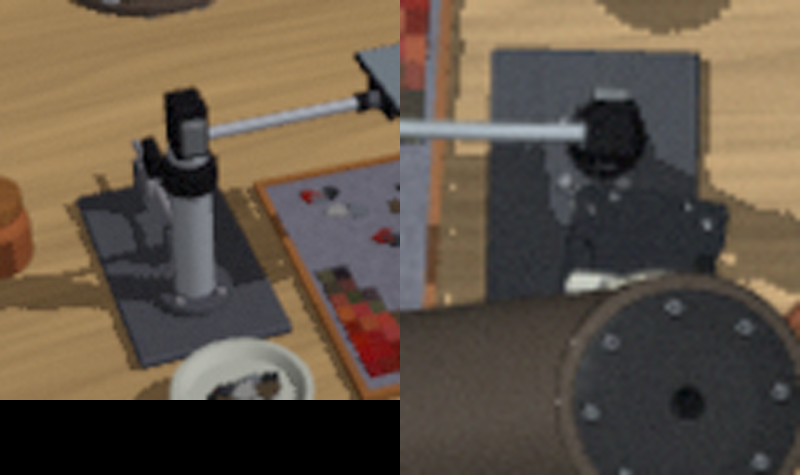

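The scene crop shows the black knob drawn back at crop (150,157), with the head still down and its button on the far side. Now I'll move over the head and lower.

{"fn": "jog_arm", "kwargs": {"deltas": [[[1,3.5,-0.2,0,0.13],[1,3.5,-0.2,0,0],[1,3.5,-0.2,0,0],[1,3.7,-0.1,0,0],[1,0,0,0,0],[1,0,0,-4,0],[1,0,0,0,0],[1,0,0,0,0]]]}}

```text
time_s: 8.4
tcp_pos: [0.6133, -0.1609, 0.277]
eef_rot: [-179.9, -0.0, -93.3]
contact_force: [0.2, 0.1, -0.0]
gripper_width: 0.0875
gripper_force: 0.0
```

Run:
```python
from h import *
import cv2
s=r.get_state();print(s["tcp_pos"],s["eef_rot"])
a=r.capture("scene")[130:250,180:300]
cv2.imwrite("pics/k4.png",cv2.resize(a,(600,600),interpolation=2))
```

```text
[ 0.61333009 -0.16090737  0.2770427 ] [-1.79942159e+02 -3.42969488e-02 -9.32736121e+01]
```

View pics/k4.png

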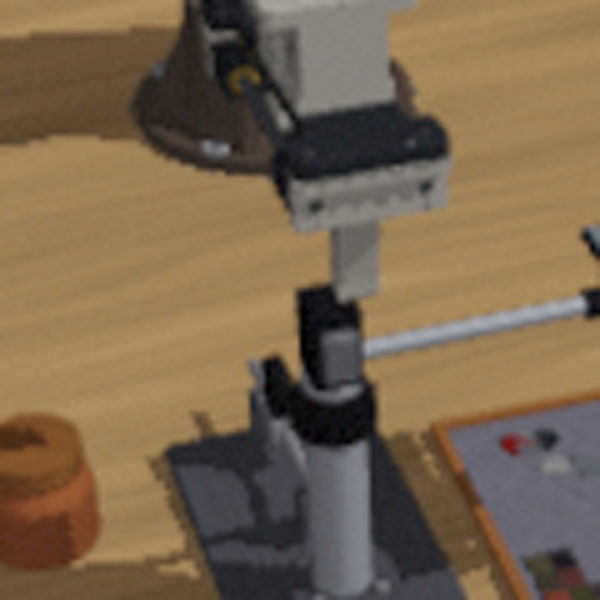

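The front finger hangs in line with the grey button at (342,355). I'll lower and squeeze.

{"fn": "jog_arm", "kwargs": {"deltas": [[[1,-0.1,0.05,-2.5,0],[1,0,0,-2.7,0],[1,0,0,-2.7,0],[1,0,0,0,0],[1,0,0,0,0]]]}}

```text
time_s: 9.07
tcp_pos: [0.6133, -0.1604, 0.1987]
eef_rot: [-179.9, -0.0, -93.2]
contact_force: [-0.3, -0.1, 0.3]
gripper_width: 0.0875
gripper_force: 0.0
```

{"fn": "jog_arm", "kwargs": {"deltas": [[[-1,0,0,0,0],[-1,0,0,0,0],[-1,0,0,0,0],[-1,0,0,0,0],[-1,0,0,0,0],[-1,0,0,0,0]]], "force": 35}}

```text
time_s: 9.82
tcp_pos: [0.613, -0.1602, 0.1967]
eef_rot: [-179.9, -0.0, -93.2]
contact_force: [-1.0, 0.8, 3.0]
gripper_width: 0.034
gripper_force: 35.0
```

{"fn": "jog_arm", "kwargs": {"deltas": [[[-1,0,0,0.3,0],[-1,0,0,0.5,0],[-1,0,0,0.7,0],[-1,0,0,0,0],[-1,0,0,0,0]]]}}

```text
time_s: 10.45
tcp_pos: [0.6129, -0.1602, 0.2115]
eef_rot: [-179.9, 0.0, -93.2]
contact_force: [4.3, -1.4, -5.0]
gripper_width: 0.034
gripper_force: 35.0
```

Run:
```python
from h import *
import cv2
s=r.get_state();print(s["tcp_pos"],s["contact_force"],s["gripper_width"])
a=r.capture("scene")[130:250,180:300];b=r.capture("top")[160:265,210:330]
cv2.imwrite("pics/k5.png",np.hstack([cv2.resize(a,(400,400),interpolation=2),cv2.resize(b,(400,400),interpolation=2)]))
```

```text
[ 0.61288381 -0.160181    0.21149255] [ 4.31088602 -1.35543805 -5.03676634] 0.034047728837957945
```

View pics/k5.png

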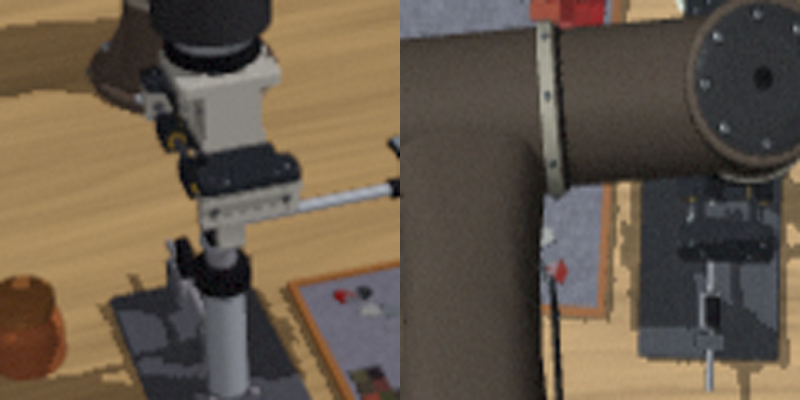

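The load of about 5 N matches the column's weight and the head is rising. The top view also shows the bolt drawn, with its knob beside the rear guide block. I'll keep lifting.

{"fn": "jog_arm", "kwargs": {"deltas": [[[-1,0,0,1,0],[-1,0,0,1.2,0],[-1,0,0,1.2,0],[-1,0,0,1.2,0],[-1,0,0,1.2,0],[-1,0,0,1.2,0],[-1,0,0,0.6,0],[-1,0,0,0,0]]]}}

```text
time_s: 11.55
tcp_pos: [0.6128, -0.1601, 0.2876]
eef_rot: [-179.9, 0.0, -93.2]
contact_force: [5.4, -1.7, -4.8]
gripper_width: 0.0339
gripper_force: 35.0
```

{"fn": "jog_arm", "kwargs": {"deltas": [[[-1,0,0,0.4,0],[-1,0,0,0.4,0],[-1,0,0,0.3,0],[-1,0,0,0,0],[-1,0,0,0,0]]]}}

```text
time_s: 12.18
tcp_pos: [0.6128, -0.1601, 0.2969]
eef_rot: [180.0, 0.0, -93.2]
contact_force: [7.4, -3.5, -11.0]
gripper_width: 0.0342
gripper_force: 35.0
```

{"fn": "jog_arm", "kwargs": {"deltas": [[[-1,0,0,0.1,0],[-1,0,0,0,0],[-1,0,0,0,0],[-1,0,0,0,0],[-1,0,0,0,0],[-1,0,0,0,0],[-1,0,0,0,0],[-1,0,0,0,0]]]}}

```text
time_s: 13.18
tcp_pos: [0.6128, -0.1601, 0.297]
eef_rot: [179.9, 0.0, -93.2]
contact_force: [9.5, -4.1, -15.5]
gripper_width: 0.0336
gripper_force: 35.0
```

Run:
```python
from h import *
import cv2
s=r.get_state();print(s["tcp_pos"],s["contact_force"],s["gripper_width"])
a=r.capture("scene")[80:250,150:350]
cv2.imwrite("pics/k6.png",cv2.resize(a,(700,595),interpolation=2))
```

```text
[ 0.61277672 -0.16006711  0.29699187] [  9.53103822  -4.08021638 -15.53402505] 0.03360782219450807
```

View pics/k6.png

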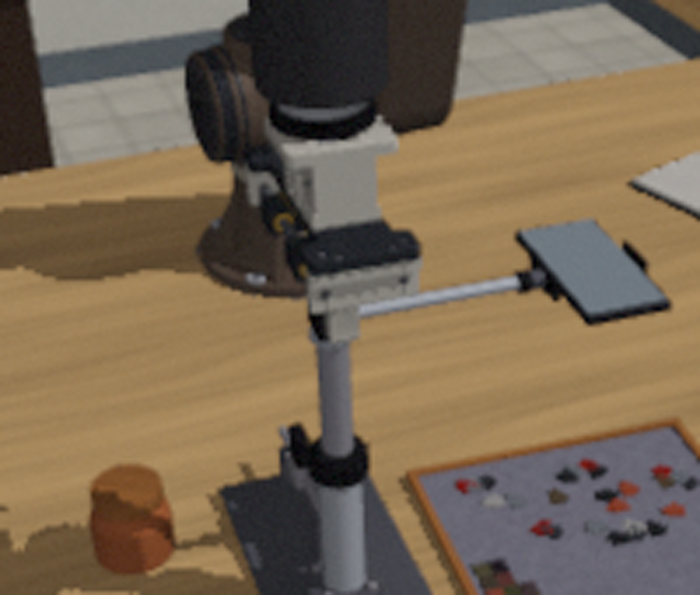

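The column stands fully extended between ring (340,460) and head (338,310), with the phone level at (595,270) and the bolt knob drawn at (298,440). It is steady against the top stop, pressing up at about 15 N including the weight, so I'll hand it in.

```bash
python3 -c "
from plant import r
print(r.close_job())"
```

```text
the job is handed in; nothing more can be done
None
```

The transport bolt is drawn to its end stop, and the arm is holding the head up against the topmost stop with the button squeezed in, ready for you to tighten the clamp ring.

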